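# Fasten the draw latch on the microscope lens case

## Task

The microscope lens case is standing ajar. Hook the latch's wire loop over the keeper on the far half of the case, so that its bar sits under the keeper's lip, then press the latch lever down over centre until it lies fully flat and the case is held shut. Feel your way: the case's height is not known exactly, the lever must not be pressed home with more than 20 N, and the mouse, the oil bottle and the slide box must not be disturbed.

Things in the scene. Friction and masses are not known exactly. Their poses are not given: they have to be found in the camera images.
- case: Dark grey plastic lens case standing in a foot tray (180 x 230 mm, rim 22 high) screwed to the bench. This pose is the TRAY's: origin on the bench under the case's seam, x across the seam away from the fixed near half, y along it, z up. The case is soft-bedded: its flat top lies anywhere from 144 to 156 mm above the bench, unmeasured (feel or look); it does not move in x or y, nor sink under 25 N.
- lid (a joint): Far half of the case (x 0 to 60 mm; near half x -80 to 0; both 200 wide in y): its lean about its foot, rad; 0 shut, positive leaning to +x. A springy seal holds it ajar at about 0.028 (4.5 mm at the top); it springs back if let go (2.5 N per mm at the top). Keeper on it at y 0: plate 6 mm thick, 22 wide, with a lip 12 to 16 mm above the top, jutting 5.5 mm to +x, its edge at x 29 mm when shut.
- lever (a joint): Steel latch lever, rad: 0 flat on its hard stop, along -x; growing as its free end swings up and over to +x (pi/2 upright). Pivot at x -14, y 0, 10 mm above the case top. Plate 4 mm thick (pivot in mid thickness), 62 mm long, 30 wide from 24 mm on, end rim 3 mm proud. Stiff (0.04 N m): stays where left, no snap. Loop hooked: draws from about 1 rad down, dead centre 0.2, 1 to 4 N at 45 mm.
- loop (a joint): Wire loop's angle on the lever, rad: it points to +x, raised (loop - lever) above level. 56 mm from its pin to the axis of its cross bar (5 mm rod); pin 16 mm from lever pivot, on the plate's line but 0.22 rad below it. Lug 10 x 10 mm, flat-ended, on each end of the bar, 45 mm over both: pinch these. Stiff (0.01 N m): turns with the lever unless the bar is under the lip, against the plate.
- mouse: Loose black computer mouse, 105 x 60 x 34 mm, origin under its centre. Leave alone.
- oil_bottle: Loose small amber bottle with black cap, 36 mm across, 75 mm high, origin under its centre. Leave alone.
- slide_box: Loose flat white slide box, 85 x 100 x 28 mm, origin under its centre. Leave alone.

How it is judged:
At the end, for the whole second after the job is handed in: The lever lies flat (within 0.035 rad, 2 mm at its free end) and the far half of the case is held drawn shut by the latch (within 0.012 rad, 2 mm at the keeper) (value of joint lever below 0.035 rad and value of joint lid below 0.012 rad); the robot touches nothing.
It fails at once if the fingers press with more than 20 N while the lever is in the last 0.25 rad before flat (value of joint lever below 0.25 rad and contact force between any of the fingers, the arm and case above 20 N).
It fails at once if the mouse is moved more than 20 mm (distance of mouse from where it was at the start of the episode above 0.02 m).
It fails at once if the oil bottle is moved more than 20 mm (distance of oil_bottle from where it was at the start of the episode above 0.02 m).
It fails at once if the slide box is moved more than 20 mm (distance of slide_box from where it was at the start of the episode above 0.02 m).
It also fails if it takes over 61 s, if anything falls off the work surface, if the arm or the gripper's body presses on something with over 40 N, if the wrist force passes 120 N, or if a joint passes its speed limit or range.

## Robot

A 7-joint arm with a two-finger parallel gripper is mounted at the origin on the work surface. World frame = base frame: x ahead of the robot, y to its left, z up, the work surface at z = 0. Lengths are in m, angles in rad, forces in N, time in s.
With the tool pointing down it reaches from about 0.4 to 0.875 m from the base axis. Payload 19.3 kg.
Tool frame: the origin (TCP) lies at the very end of the fingers, on their centre line; the grasp point (between the pads) lies 19 mm behind it; z points along the fingers, y is the line along which they close (so a half turn about z gives the same grasp; the last joint's range is limited). The gripper opens to 85 mm and grips with 20 to 120 N. Pads are 22 mm wide; open, the fingers measure 114 mm over their backs; the gripper's body (76 mm by 85 mm) begins 54 mm behind the grasp point. The pads swing forward as they close: fully open they stand 13 mm farther back than shut.
Start: joints at [1.162, 0.521, -0.036, 1.599, 0.021, 1.021, -0.113], TCP at [0.208, -0.589, 0.231] pointing down, gripper open.
Joint ranges: [-2.91, 2.91], [-0.3, 2.13], [-1.5, 1.42], [0.17, 2.43], [-1.26, 4.41], [0.16, 1.93], [-2.52, 2.52]. Speed limits (rad/s): [1.89, 1.89, 2.39, 2.39, 3.01, 3.01, 3.01].

## Interface

Orientations are given as [roll, pitch, yaw] about the fixed x, y, z axes, in that order (R = Rz(yaw) Ry(pitch) Rx(roll)).
In Python, from workcell import bot gives the robot as it stands.
- The arm moves only by the shell command python3 -m crank 'ROWS' [FORCE]. ROWS is a JSON object of lists of equal length, an entry for each row: "travel": the shift along the world's x, y, z in cm, a list of three; "turn": the turn, a rotation vector about the world's x, y, z in degrees, a list of three; "gripper": the closure, from 0 (fully open) to 1 (shut). A call has exactly 5 rows; each row is the pose to reach, as a shift and turn from the pose commanded when the call began; what a row does not reach only later rows make up. A row lasts 1/10 s, in which the tool goes at most 50 mm and 8.59 degrees, less where a joint would pass 70% of its speed; a pose out of reach is approached as far as the arm can. A call with a gripper value outside its range is refused whole. The fingers move at their own pace and stop on an object; FORCE is the grip in N (left out, the last holds). Time passes only in rows, so rows that repeat a pose let the fingers close, or fill a call up. It gives the time, the measured TCP pose, the force, the opening and the grip force at its end, in the units of the state.
- bot.observe(): the state, without advancing time (a new reading comes with each control period).
- bot.grab_frame(name): name is "scene" or "top" or "wrist"; returns a dict with "pixels" (480x640x3 uint8, red, green, blue), "fx", "fy", "cx", "cy" (pixels), "dist" ([k1, k2, p1, p2, k3] as OpenCV has them; the pictures are not rectified), "extrinsics" (4x4, takes a point from world to camera coordinates). Camera axes: x right, y down, z forward; pixel columns grow to the right and rows downward; lengths in m; the calibration is good to about 2 mm. A picture is of the moment at which its call begins. There is no depth.
- bot.job_done(): hands the job in; it is judged then, once.
The state is a dict: "clock": time; "qpos": joint angles; "qd": joint speeds; "joint_efforts": joint torques, N m; "position": TCP position; "tool_rot": TCP orientation; "force": force on the tool from outside, world axes, zero at the start; "moment": the same for the moment, N m; "grip_width": finger opening in m; "finger_force": force on a finger pad.
Only numpy, scipy, OpenCV 4.12 (cv2) and the standard library are available. Lean on these libraries where they do the work, as an engineer would, in place of code of your own. Each camera call takes 0.05 s, during which the arm holds its last target. There are 200 camera calls.

## Working session

There is one attempt and no reset: what is moved stays moved. The work goes in short steps, Python scripts to look and compute and a shell command to move; the robot and the scene stay as the last step left them, time stands still between calls to the robot, and variables do not carry over. Pictures are saved under pics/ and viewed, at most 10 in all, crops included, and the job is handed in when it is done.

```bash
mkdir -p pics; cat > h.py <<'E'
import numpy as np,cv2
from workcell import bot
def snap(n,f,crop=None,s=1):
    d=bot.grab_frame(n); np.savez('pics/'+f+'.npz',**{k:np.array(v) for k,v in d.items()})
    save(f,f,crop,s)
def load(f): return dict(np.load('pics/'+f+'.npz'))
def save(f,out,crop=None,s=1):
    im=load(f)['pixels'][:,:,::-1]
    if crop: x0,y0,x1,y1=crop; im=im[y0:y1,x0:x1]
    cv2.imwrite('pics/'+out+'.png',cv2.resize(im,None,fx=s,fy=s,interpolation=cv2.INTER_CUBIC))
def ray(f,uv):
    d=load(f);K=np.array([[d['fx'],0,d['cx']],[0,d['fy'],d['cy']],[0,0,1]],float)
    p=cv2.undistortPoints(np.array([[uv]],float),K,d['dist'].astype(float))[0,0]
    R=d['extrinsics'][:3,:3];t=d['extrinsics'][:3,3]
    v=R.T@np.array([p[0],p[1],1]);return -R.T@t,v/np.linalg.norm(v)
def atz(f,uv,z): c,v=ray(f,uv);return c+v*(z-c[2])/v[2]
def tri(*obs):
    A=0;b=0
    for f,uv in obs:
        c,v=ray(f,uv);P=np.eye(3)-np.outer(v,v);A=A+P;b=b+P@c
    x=np.linalg.solve(A,b)
    return x,[np.linalg.norm((np.eye(3)-np.outer(ray(f,u)[1],ray(f,u)[1]))@(x-ray(f,u)[0])) for f,u in obs]
def proj(f,X):
    d=load(f);K=np.array([[d['fx'],0,d['cx']],[0,d['fy'],d['cy']],[0,0,1]],float)
    R=d['extrinsics'][:3,:3].astype(float);t=d['extrinsics'][:3,3].astype(float)
    return cv2.projectPoints(np.array(X,float).reshape(-1,1,3),cv2.Rodrigues(R)[0],t,K,d['dist'].astype(float))[0][:,0]
E
python3 - <<'E'
from h import *
snap('scene','s0');snap('top','t0')
a=load('s0')['pixels'];b=load('t0')['pixels']
im=np.vstack([cv2.resize(a,(400,300)),cv2.resize(b,(400,300))])[:,:,::-1]
cv2.imwrite('pics/both.png',np.hstack([im[:300],im[300:]]))
print(bot.observe())
for f in('s0','t0'):
  d=load(f);c,v=ray(f,(320,240));print(c,v,d['fx'])
E
```

```text
{'clock': 0.1, 'qpos': array([ 1.1617793 ,  0.5219668 , -0.03627755,  1.59988057,  0.02119907,
        1.02107552, -0.11282103]), 'qd': array([-0.00198043, -0.0012226 , -0.0011656 , -0.00140469,  0.00067918,
       -0.00136225, -0.00160915]), 'joint_efforts': array([ 5.15930587e-03, -9.28485489e+01,  1.98378056e+00, -3.70532477e+01,
        1.80015934e-02,  5.27349490e-03,  5.43112606e-05]), 'position': array([ 0.20759106, -0.58924405,  0.23080134]), 'tool_rot': array([-3.14065107e+00,  8.70334220e-05,  3.38740042e-01]), 'force': array([ 0.42585177, -0.14135767,  0.64430918]), 'moment': array([ 0.03690087, -0.07880355,  0.0138157 ]), 'finger_force': 0.0, 'grip_width': 0.08545465228125351}
[ 1.21048375 -0.01664094  0.99302107] [-0.62648008  0.00546423 -0.77941828] 538.4325119544498
[0.45736486 0.02530297 0.95351404] [ 0.07388527 -0.00119494 -0.99726603] 491.37263736992867
```

View pics/both.png

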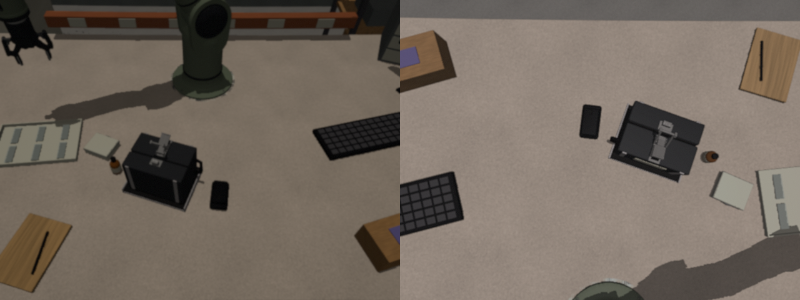

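The case is at the centre in both views, with the bottle and slide box on its -y side and the mouse on its +y side. I'll enlarge it.

```bash
python3 - <<'E'
from h import *
save('s0','s0c',(170,190,370,340),4);save('t0','t0c',(320,140,520,290),4)
E
```

```text
(no output)
```

View pics/s0c.png

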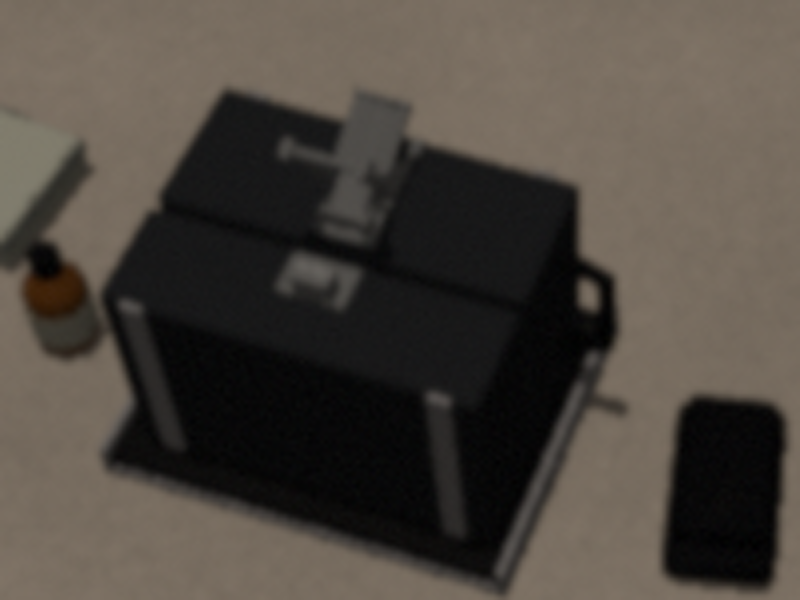

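View pics/t0c.png

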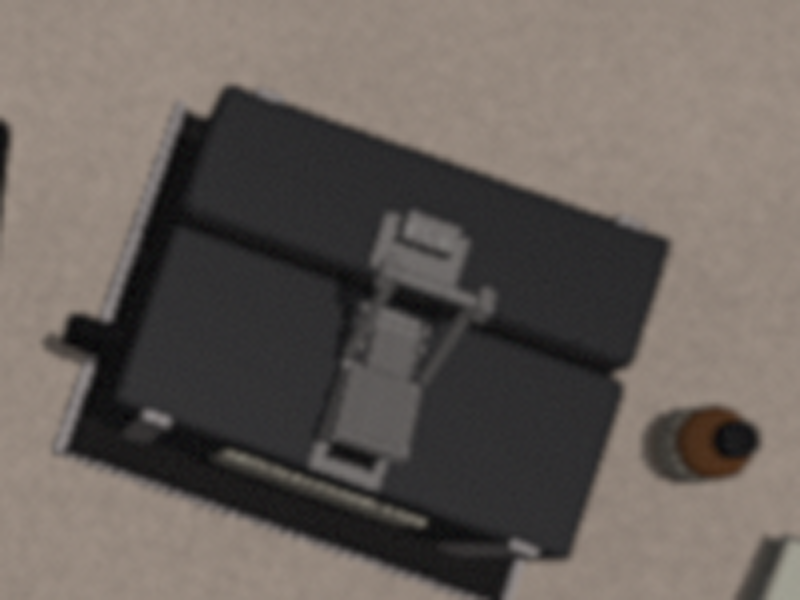

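In the crops: the near half's back corners are at scene (228,92) and (577,190) and at top (570,555) and (122,402). The -y lug of the loop is at scene (288,150) and top (487,302). The keeper is near scene (315,275) and top (432,232).

```bash
python3 - <<'E'
from h import *
S=lambda x,y:('s0',(170+x/4,190+y/4)); T=lambda x,y:('t0',(320+x/4,140+y/4))
for n,a,b in [('near-y',(228,92),(570,555)),('near+y',(577,190),(122,402)),('seam near -y',(165,203),(620,385)),
 ('far -y',(112,292),(665,240)),('far+y',(475,402),(230,90)),('lug-y',(288,150),(487,302)),
 ('lug+y',(416,150),(387,262)),('lever free +y?',(410,104),(315,455)),('free -y',(357,92),(405,460)),('lip',(312,285),(437,222)),('tray corner near +y',(600,355),(65,450)),('tray far+y',(502,585),(180,105))]:
    X,r=tri(S(*a),T(*b));print(n,X.round(4),np.round(r,4))
E
```

```text
near-y [ 0.453  -0.2083  0.1427] [0.0025 0.0025]
near+y [ 0.5169 -0.0244  0.1386] [0.002 0.002]
seam near -y [ 0.5237 -0.2331  0.1375] [0.002 0.002]
far -y [ 0.584  -0.2511  0.1437] [0.0026 0.0026]
far+y [ 0.6481 -0.0714  0.1417] [0.0012 0.0012]
lug-y [ 0.5498 -0.1604  0.2097] [0.0016 0.0016]
lug+y [ 0.5633 -0.1081  0.2286] [0.0118 0.0118]
lever free +y? [ 0.4927 -0.1034  0.1766] [0.0029 0.0029]
free -y [ 0.4905 -0.1335  0.1842] [0.0012 0.0012]
lip [ 0.5896 -0.1527  0.1564] [0.0028 0.0028]
tray corner near +y [ 0.5049 -0.0092 -0.0271] [0.0009 0.0009]
tray far+y [ 0.672  -0.0626  0.0082] [0.0015 0.0015]
```

Consistent fit: yaw about -19.2°, seam origin about (.558, -.1415), top about .145, lever about 0.42 rad, bar about 65 mm above the top. I'm moving over it for wrist views.

```bash

python3 -m crank '{"travel":[[2.6,3.2,2],[5.2,6.4,4],[7.8,9.6,6],[10.4,12.8,8],[13,16,10]],"turn":[[0,0,-7.7],[0,0,-15.4],[0,0,-23.1],[0,0,-30.8],[0,0,-38.6]],"gripper":[0,0,0,0,0]}'
python3 -m crank '{"travel":[[2.2,2.9,0],[4.4,5.8,0],[6.6,8.6,0],[8.8,11.5,0],[11,14.4,0]],"turn":[[0,0,0],[0,0,0],[0,0,0],[0,0,0],[0,0,0]],"gripper":[0,0,0,0,0]}'
python3 -m crank '{"travel":[[2.2,2.9,0],[4.4,5.8,0],[6,7.5,0],[6,7.5,0],[6,7.5,0]],"turn":[[0,0,0],[0,0,0],[0,0,0],[0,0,0],[0,0,0]],"gripper":[0,0,0,0,0]}'
python3 - <<'E'
from h import *
snap('wrist','w1')
E
python3 -m crank '{"travel":[[1.5,2,0],[3,4,0],[5,6.9,0],[5,6.9,0],[5,6.9,0]],"turn":[[0,0,0],[0,0,0],[0,0,0],[0,0,0],[0,0,0]],"gripper":[0,0,0,0,0]}'
python3 - <<'E'
from h import *
snap('wrist','w2')
b=load('w2')['pixels'];a=load('w1')['pixels']
cv2.imwrite('pics/w12.png',cv2.resize(np.vstack([a,b]),(450,600)[0:2] if 0 else (400,600))[:,:,::-1])
for f in('w1','w2'):
  c,v=ray(f,(320,240));print(c,v,load(f)['fx'])
o=bot.observe();print(o['position'],o['tool_rot'],o['force'])
E
```

```text
clock: 0.6
position: [0.3384, -0.4279, 0.3319]
tool_rot: [-3.141, 0.0, -0.34]
force: [0.1, -0.4, -0.0]
grip_width: 0.0853
finger_force: 0.0
clock: 1.1
position: [0.4483, -0.2841, 0.3312]
tool_rot: [-3.142, 0.0, -0.335]
force: [0.8, -0.5, 0.5]
grip_width: 0.0853
finger_force: 0.0
clock: 1.6
position: [0.5075, -0.2104, 0.3309]
tool_rot: [3.141, 0.001, -0.334]
force: [-0.8, -0.1, -0.8]
grip_width: 0.0854
finger_force: 0.0
clock: 2.15
position: [0.5573, -0.1421, 0.3311]
tool_rot: [3.141, 0.0, -0.335]
force: [-0.7, -1.0, -0.5]
grip_width: 0.0854
finger_force: 0.0
[ 0.57984028 -0.23456373  0.47438191] [-0.27904532  0.09329321 -0.95573537] 382.7037845920606
[ 0.6296241  -0.16616806  0.47456722] [-0.27870611  0.09326434 -0.95583715] 382.7037845920606
[ 0.5570817  -0.14271564  0.33123018] [ 3.14100073e+00  2.18137775e-04 -3.36228418e-01] [ 0.20427364 -0.43055263 -0.39878488]
```

View pics/w12.png

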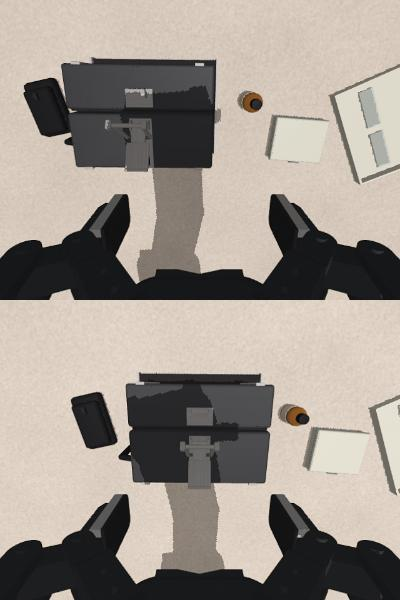

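Both wrist views show the latch: in half-scale pixels the loop's lugs are at w1 (108,125) and (150,127), and at w2 (185,447) and (215,447). I'll enlarge both.

```bash
python3 - <<'E'
from h import *
a=load('w1')['pixels'][95:275,100:350];b=load('w2')['pixels'][115:315,195:445]
a=cv2.resize(a,None,fx=1.6*1,fy=1.6) if 0 else a
s=3.2
A=cv2.resize(a[:185,60:185],None,fx=s,fy=s,interpolation=cv2.INTER_CUBIC) # x off160,y off95
B=cv2.resize(b[:180,60:185],None,fx=s,fy=s,interpolation=cv2.INTER_CUBIC) # x off255,y off115
print(A.shape,B.shape)
cv2.imwrite('pics/w12c.png',np.hstack([A,B])[:,:,::-1])
E
```

```text
(576, 400, 3) (576, 400, 3)
```

View pics/w12c.png

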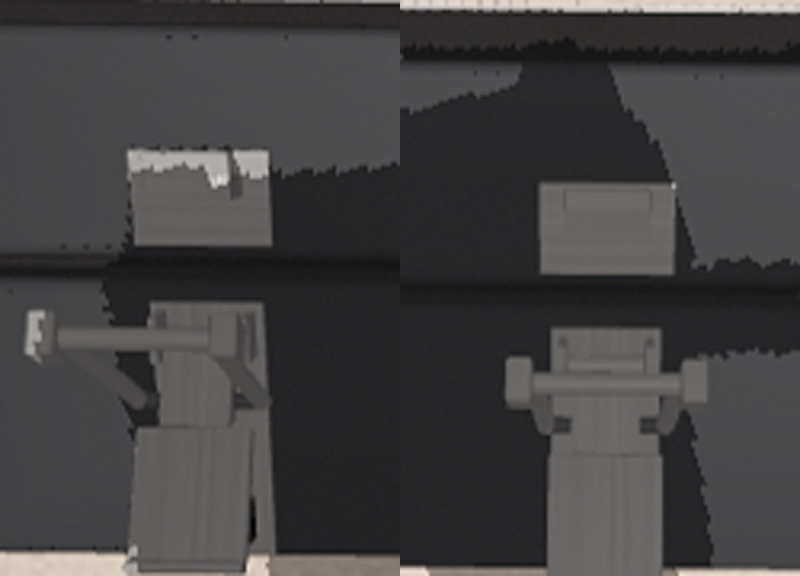

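The wrist crops are sharp. The bar's midpoint is at (133,338) and (606,383), the hinge plate corners at (152,303), (263,303) and (551,328), (661,328), and the keeper plate's far corners at (128,150), (270,150) and (540,183), (674,183).

```bash
cat >> h.py <<'E'
yaw=-.336
def case(X,O=(.558,-.1415)):
    d=np.array(X)[:2]-O;c,s=np.cos(yaw),np.sin(yaw);return np.round([1e3*(c*d[0]+s*d[1]),1e3*(-s*d[0]+c*d[1]),1e3*X[2]],1)
E
python3 - <<'E'
from h import *
A=lambda p:('w1',(160+p[0]/3.2,95+p[1]/3.2)); B=lambda p:('w2',(255+(p[0]-400)/3.2,115+p[1]/3.2))
for n,a,b in [('bar',(133,338),(606,383)),('barL',(57,338),(532,383)),('barR',(210,338),(682,383)),('hp-l',(152,303),(551,328)),('hp-r',(263,303),(661,328)),('k-l',(128,150),(540,183)),('k-r',(270,150),(674,183)),
 ('k near l',(134,245),(540,273)),('k near r',(272,245),(674,273)),('seamL',(0,278),(400,302)),('lever shoulder l',(138,428),(549,455)),('r',(252,428),(662,455))]:
    X,r=tri(A(a),B(b));print(n,X.round(4),case(X),np.round(r,4))
for p in [(0,278),(390,273)]:
    X=atz(*A(p),.145);print('seam w1',case(X))
for p in [(400,303),(798,303)]:
    X=atz(*B(p),.145);print('seam w2',case(X))
E
```

```text
bar [ 0.5575 -0.1416  0.2144] [-4.000e-01 -2.000e-01  2.144e+02] [0.0001 0.0001]
barL [ 0.5628 -0.1261  0.2141] [ -0.6  16.2 214.1] [0.0001 0.0001]
barR [ 0.5522 -0.1575  0.2153] [-2.000e-01 -1.700e+01  2.153e+02] [0.0002 0.0002]
hp-l [ 0.5587 -0.1261  0.1468] [ -4.4  14.8 146.8] [0.0001 0.0001]
hp-r [ 0.5492 -0.1547  0.1486] [ -4.  -15.4 148.6] [0.0001 0.0001]
k-l [ 0.597  -0.137   0.1482] [ 35.3  17.1 148.2] [0. 0.]
k-r [ 0.5849 -0.1706  0.1441] [ 35.  -18.6 144.1] [0.0002 0.0002]
k near l [ 0.5744 -0.1288  0.1492] [ 11.3  17.5 149.2] [0.0001 0.0001]
k near r [ 0.5625 -0.1629  0.1488] [ 11.3 -18.7 148.8] [0.0001 0.0001]
seamL [ 0.5781 -0.0882  0.141 ] [  1.4  56.9 141. ] [0.0002 0.0002]
lever shoulder l [ 0.5315 -0.1167  0.1693] [-33.2  14.6 169.3] [0.0001 0.0001]
r [ 0.5222 -0.145   0.1711] [-32.6 -15.1 171.1] [0.0001 0.0001]
seam w1 [  1.8  55.4 145. ]
seam w1 [  3.4 -49.1 145. ]
seam w2 [  2.2  56.2 145. ]
seam w2 [  2.4 -53.1 145. ]
```

```bash

python3 -m crank '{"travel":[[-1,3.7,0],[-2.1,7.4,-1],[-2.1,7.4,-5],[-2.1,7.4,-9],[-2.1,7.4,-12]],"turn":[[0,0,0],[0,0,0],[0,0,0],[0,0,0],[0,0,0]],"gripper":[0.43,0.43,0.43,0.43,0.43]}' 20
python3 -m crank '{"travel":[[0,0,-2],[0,0,-4],[0,0,-4.9],[0,0,-4.9],[0,0,-4.9]],"turn":[[0,0,0],[0,0,0],[0,0,0],[0,0,0],[0,0,0]],"gripper":[0.43,0.43,0.43,0.43,0.43]}'
python3 -m crank '{"travel":[[0,0,-0.1],[0,0,-0.2],[0,0,-0.3],[0,0,-0.4],[0,0,-0.5]],"turn":[[0,0,0],[0,0,0],[0,0,0],[0,0,0],[0,0,0]],"gripper":[0.43,0.43,0.43,0.43,0.43]}'
```

```text
clock: 2.7
position: [0.5355, -0.0689, 0.2096]
tool_rot: [3.141, 0.001, -0.337]
force: [0.4, -0.6, -1.0]
grip_width: 0.0483
finger_force: 0.0
clock: 3.2
position: [0.5369, -0.0681, 0.1631]
tool_rot: [-3.142, -0.001, -0.336]
force: [-0.0, 0.1, -0.1]
grip_width: 0.0488
finger_force: 0.0
clock: 3.7
position: [0.5367, -0.0675, 0.1573]
tool_rot: [-3.142, -0.0, -0.335]
force: [-1.1, 0.9, 1.0]
grip_width: 0.0485
finger_force: 0.0
```

```bash

python3 -m crank '{"travel":[[0,0,-0.1],[0,0,-0.2],[0,0,-0.3],[0,0,-0.4],[0,0,-0.5]],"turn":[[0,0,0],[0,0,0],[0,0,0],[0,0,0],[0,0,0]],"gripper":[0.43,0.43,0.43,0.43,0.43]}'
python3 -m crank '{"travel":[[0,0,-0.05],[0,0,-0.1],[0,0,-0.15],[0,0,-0.2],[0,0,-0.2]],"turn":[[0,0,0],[0,0,0],[0,0,0],[0,0,0],[0,0,0]],"gripper":[0.43,0.43,0.43,0.43,0.43]}'
```

```text
clock: 4.2
position: [0.5367, -0.0675, 0.1522]
tool_rot: [-3.142, 0.0, -0.335]
force: [-0.6, 0.2, 1.0]
grip_width: 0.0485
finger_force: 0.0
clock: 4.7
position: [0.5367, -0.0674, 0.1502]
tool_rot: [-3.142, 0.0, -0.335]
force: [-0.2, 0.2, 0.5]
grip_width: 0.0484
finger_force: 0.0
```

```bash

python3 -m crank '{"travel":[[0,0,-0.05],[0,0,-0.1],[0,0,-0.15],[0,0,-0.2],[0,0,-0.2]],"turn":[[0,0,0],[0,0,0],[0,0,0],[0,0,0],[0,0,0]],"gripper":[0.43,0.43,0.43,0.43,0.43]}'
```

```text
clock: 5.2
position: [0.5366, -0.0675, 0.1482]
tool_rot: [3.142, 0.0, -0.335]
force: [1.0, -0.1, 0.2]
grip_width: 0.0486
finger_force: 0.0
```

```bash

python3 -m crank '{"travel":[[0,0,-0.05],[0,0,-0.1],[0,0,-0.1],[0,0,-0.1],[0,0,-0.1]],"turn":[[0,0,0],[0,0,0],[0,0,0],[0,0,0],[0,0,0]],"gripper":[0.43,0.43,0.43,0.43,0.43]}'
```

```text
clock: 5.7
position: [0.5367, -0.0675, 0.1473]
tool_rot: [-3.142, 0.0, -0.335]
force: [-0.1, 0.4, 0.7]
grip_width: 0.0486
finger_force: 0.0
```

```bash

python3 -m crank '{"travel":[[0,0,-0.05],[0,0,-0.1],[0,0,-0.1],[0,0,-0.1],[0,0,-0.1]],"turn":[[0,0,0],[0,0,0],[0,0,0],[0,0,0],[0,0,0]],"gripper":[0.43,0.43,0.43,0.43,0.43]}'
```

```text
clock: 6.2
position: [0.5367, -0.0675, 0.1463]
tool_rot: [-3.142, -0.0, -0.335]
force: [-0.5, -0.4, -0.4]
grip_width: 0.0491
finger_force: 0.0
```

```bash

python3 -m crank '{"travel":[[0,0,-0.05],[0,0,-0.1],[0,0,-0.15],[0,0,-0.15],[0,0,-0.15]],"turn":[[0,0,0],[0,0,0],[0,0,0],[0,0,0],[0,0,0]],"gripper":[0.43,0.43,0.43,0.43,0.43]}'
```

```text
clock: 6.7
position: [0.5367, -0.0675, 0.1448]
tool_rot: [-3.142, 0.0, -0.335]
force: [0.6, -0.1, -0.0]
grip_width: 0.0489
finger_force: 0.0
```

```bash

python3 -m crank '{"travel":[[0,0,-0.05],[0,0,-0.1],[0,0,-0.1],[0,0,-0.1],[0,0,-0.1]],"turn":[[0,0,0],[0,0,0],[0,0,0],[0,0,0],[0,0,0]],"gripper":[0.43,0.43,0.43,0.43,0.43]}'
```

```text
clock: 7.2
position: [0.5368, -0.0675, 0.1441]
tool_rot: [-3.142, -0.0, -0.335]
force: [-1.4, 0.9, 5.0]
grip_width: 0.0487
finger_force: 2.8
```

The top contact is at TCP z≈.1443 with 49 mm opening (real top ≈.148). Next I'll pinch the lugs from above with a small tilt. The bar goes near the pads' -x edge so the gripper body clears the upright lever.

```bash

python3 -m crank '{"travel":[[0,0,4],[0,0,8],[0,0,11],[0.9,-2.6,11],[1.8,-5.2,11]],"turn":[[0,0,0],[0,0,0],[0,0,0],[0,0,0],[0,0,0]],"gripper":[0.25,0.25,0.25,0.25,0.25]}'
python3 -m crank '{"travel":[[0.85,-2.41,0],[0.85,-2.41,0],[0.85,-2.41,-1.5],[0.85,-2.41,-3],[0.85,-2.41,-4.0]],"turn":[[2,5.7,0],[2,5.7,0],[2,5.7,0],[2,5.7,0],[2,5.7,0]],"gripper":[0.25,0.25,0.25,0.25,0.25]}'
python3 -m crank '{"travel":[[0,0,-0.3],[0,0,-0.7],[0,0,-0.7],[0,0,-0.7],[0,0,-0.7]],"turn":[[0,0,0],[0,0,0],[0,0,0],[0,0,0],[0,0,0]],"gripper":[0.25,0.25,0.25,0.25,0.25]}'
python3 - <<'E'
from h import *
snap('wrist','w3',(200,150,440,450),2)
snap('scene','s3')
o=bot.observe();print(o['position'],case(o['position']))
E
```

```text
clock: 7.7
position: [0.5553, -0.1197, 0.2551]
tool_rot: [-3.141, -0.002, -0.333]
force: [-0.5, 0.1, -0.5]
grip_width: 0.0643
finger_force: 0.0
clock: 8.2
position: [0.5628, -0.1433, 0.2127]
tool_rot: [-3.141, 0.106, -0.335]
force: [0.1, -0.3, -0.3]
grip_width: 0.0642
finger_force: 0.0
clock: 8.7
position: [0.5634, -0.1436, 0.2072]
tool_rot: [-3.141, 0.105, -0.335]
force: [-0.0, 0.2, 1.1]
grip_width: 0.064
finger_force: 0.0
[ 0.56332853 -0.14360354  0.20711182] [ 5.700e+00 -2.000e-01  2.071e+02]
```

View pics/w3.png

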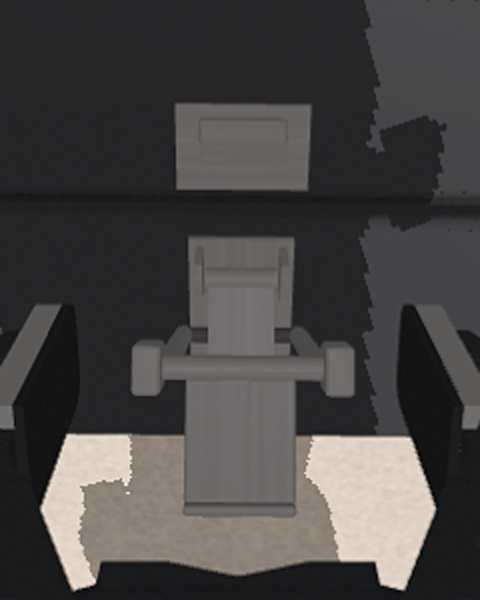

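The lugs, at crop (147,367) and (340,367), are centred between the pads and level with their tips. Closing.

```bash

python3 -m crank '{"travel":[[0,0,0],[0,0,0],[0,0,0],[0,0,0],[0,0,0]],"turn":[[0,0,0],[0,0,0],[0,0,0],[0,0,0],[0,0,0]],"gripper":[0.4,0.6,0.6,0.6,0.6]}' 25
python3 - <<'E'
from h import *
snap('wrist','w4');snap('scene','s4')
a=load('w4')['pixels'][230:430,200:440];b=load('s4')['pixels'][200:270,200:284]
cv2.imwrite('pics/w4s4.png',np.hstack([cv2.resize(a,(400,333)),cv2.resize(b,(400,333))])[:,:,::-1])
E
```

```text
clock: 9.3
position: [0.5632, -0.1439, 0.2069]
tool_rot: [-3.142, 0.105, -0.335]
force: [-0.4, -3.9, 2.4]
grip_width: 0.0437
finger_force: 25.5
```

View pics/w4s4.png

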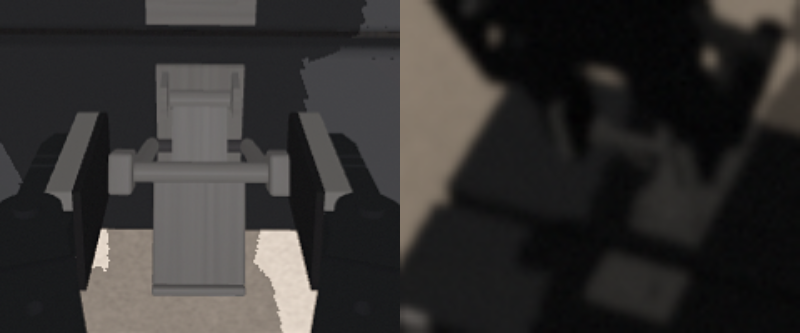

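The lugs are gripped (44 mm, 25 N). Swinging the bar along the arc about the pivot.

```bash

python3 -m crank '{"travel":[[0.65,-0.23,-0.22],[1.27,-0.44,-0.51],[1.83,-0.64,-0.88],[2.35,-0.82,-1.32],[2.82,-0.99,-1.82]],"turn":[[0,0,0],[0,0,0],[0,0,0],[0,0,0],[0,0,0]],"gripper":[0.6,0.6,0.6,0.6,0.6]}' 25
python3 -m crank '{"travel":[[0.41,-0.14,-0.56],[0.74,-0.26,-1.17],[1.0,-0.35,-1.81],[1.17,-0.41,-2.39],[1.27,-0.45,-2.98]],"turn":[[0,0,0],[0,0,0],[0,0,0],[0,0,0],[0,0,0]],"gripper":[0.6,0.6,0.6,0.6,0.6]}'
python3 - <<'E'
from h import *
snap('wrist','w5');snap('top','t5')
a=load('w5')['pixels'][200:440,180:460];b=load('t5')['pixels'][140:290,320:495]
cv2.imwrite('pics/w5t5.png',np.hstack([cv2.resize(a,(400,343)),cv2.resize(b,(400,343))])[:,:,::-1])
print(case(bot.observe()['position']))
E
```

```text
clock: 9.9
position: [0.5907, -0.1537, 0.1878]
tool_rot: [3.141, 0.108, -0.335]
force: [-6.4, -3.1, -0.4]
grip_width: 0.0434
finger_force: 25.6
clock: 10.4
position: [0.6032, -0.158, 0.158]
tool_rot: [3.141, 0.108, -0.335]
force: [-6.3, -2.9, 1.5]
grip_width: 0.0414
finger_force: 25.2
[ 48.1  -0.7 157.6]
```

View pics/w5t5.png

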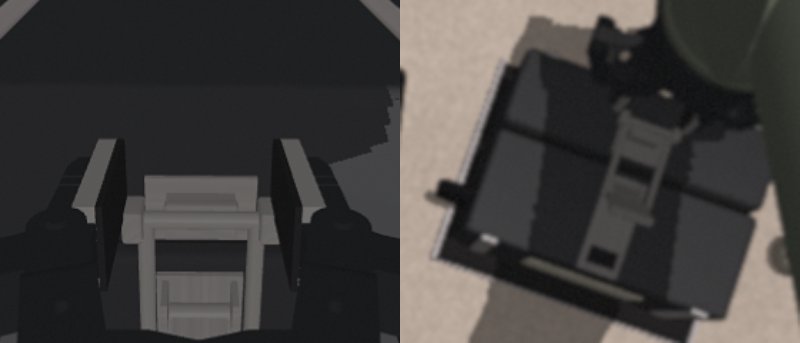

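The bar is down outside the keeper, at w5 crop (203,218), and near (660,122) in the top crop. The grip width fell to 41 mm, so I'm checking the bar's place before going on.

```bash
python3 - <<'E'
from h import *
p=('w5',(180+203/1.4286,200+218/1.4286))
for z in (.15,.155,.16,.165,.17,.175):print(z,case(atz(*p,z)))
q=('t5',(320+255/2.286,140+122/2.286))
X,r=tri(p,q);print(case(X),r)
# lip near-edge for check
print(case(atz('w5',(180+200/1.4286,200+195/1.4286),.163)),case(atz('w5',(180+200/1.4286,200+177/1.4286),.1495)))
# expected bar pos in camera if at TCP-6,+4
c,s=np.cos(yaw),np.sin(yaw)
for dx,dz in((-6,4),(-9,4),(-11,6),(-6,8)):
  xc=48.1+dx;X=[.558+c*xc/1e3+s*.0007,-.1415+s*xc/1e3-c*.0007,.1576+.004+dz/1e3]
  print(dx,dz,(proj('w5',X)[0]-[180,200])*1.4286)
a=load('w5')['pixels'][300:400,240:400]
cv2.imwrite('pics/w5c.png',cv2.resize(a,None,fx=5,fy=5,interpolation=cv2.INTER_CUBIC)[:,:,::-1])
E
```

```text
0.15 [ 21.1  -1.4 150. ]
0.155 [ 25.2  -1.3 155. ]
0.16 [ 29.4  -1.2 160. ]
0.165 [ 33.5  -1.2 165. ]
0.17 [ 37.7  -1.1 170. ]
0.175 [ 41.8  -1.1 175. ]
[ 36.2  -2.2 168.6] [np.float64(0.0011189113793995252), np.float64(0.0011189113793994578)]
[ 40.2  -0.3 163. ] [ 36.7  -0.4 149.5]
-6 4 [201.45737378 195.15051243]
-9 4 [201.41770273 203.7579557 ]
-11 6 [201.42967538 214.01639419]
-6 8 [201.53700939 204.21623252]
```

View pics/w5c.png

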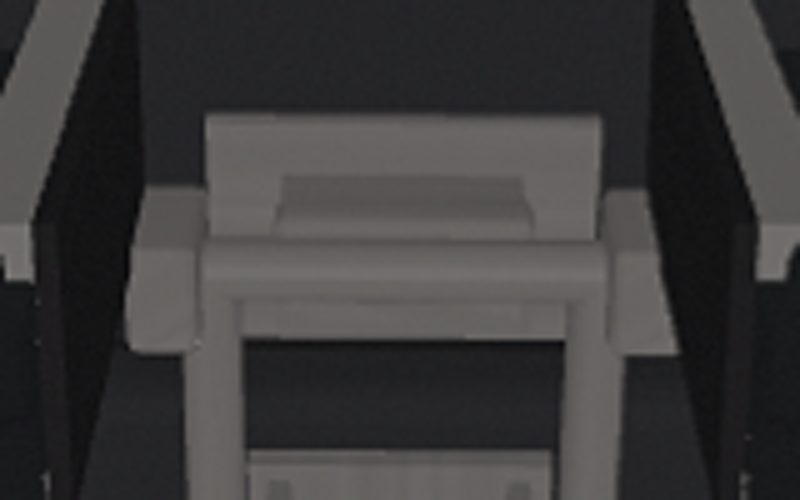

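The bar has slipped to the pads' edge; it is now about x 36, 20 mm above the top. I'll let go, re-centre and pinch harder.

```bash

python3 -m crank '{"travel":[[0,0,0],[0,0,0],[0,0,0],[-0.4,0.15,0.1],[-0.85,0.3,0.2]],"turn":[[0,0,0],[0,0,0],[0,0,0],[0,0,0],[0,0,0]],"gripper":[0.3,0.3,0.3,0.3,0.3]}' 25
python3 - <<'E'
from h import *
snap('wrist','w6');snap('top','t6')
a=load('w6')['pixels'][300:420,220:420];b=load('t6')['pixels'][160:250,390:465]
cv2.imwrite('pics/w6t6.png',np.hstack([cv2.resize(a,(500,300)),cv2.resize(b,(250,300))])[:,:,::-1])
print(case(bot.observe()['position']))
E
```

```text
clock: 11.0
position: [0.5953, -0.1547, 0.1609]
tool_rot: [-3.141, 0.105, -0.335]
force: [0.9, 0.0, -0.6]
grip_width: 0.0598
finger_force: 0.0
[ 39.4  -0.2 161.1]
```

View pics/w6t6.png

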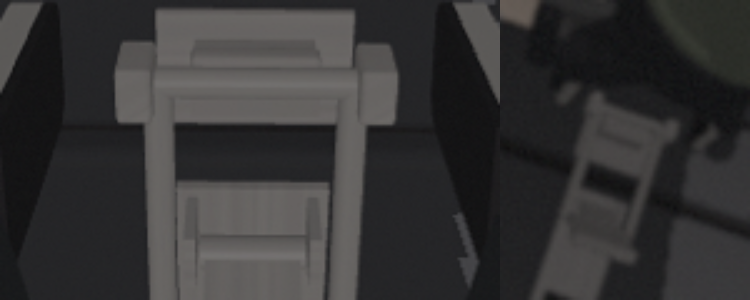

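Released; the bar stayed put at w6 crop (255,82), with its lugs at t6 (597,95) and (672,128). The picture allowance is used up, so from here I work by numbers.

```bash
python3 - <<'E'
from h import *
p=('w6',(220+255/2.5,300+82/2.5));q=('t6',(430.4,193.5))
X,r=tri(p,q);print('tri',case(X),r)
d=load('w6');E=d['extrinsics']
for L,px in((.0332,80.8),(.045,113.2)):
  D=382.7*L/px
  c,v=ray(*p);zc=(E[:3,:3]@v)[2];print(case(c+v*D/zc))
# checks on known keeper: base far edge corners & lip in w6
for n,pt,z in(('base far',(255,10),.1487),('base near',(255,122),.1497),('lip far top',(256,42),.163),('hinge plate far',(253,183),.150)):
  print(n,case(atz('w6',(220+pt[0]/2.5,300+pt[1]/2.5),z)))
E
```

```text
tri [ 35.4  -1.1 168.6] [np.float64(0.0005748078718082588), np.float64(0.0005748078718082807)]
[ 33.6  -0.6 166.1]
[ 36.8  -0.5 170.3]
base far [ 36.4  -0.7 148.7]
base near [ 12.2  -0.8 149.7]
lip far top [ 39.3  -0.7 163. ]
hinge plate far [ -2.2  -0.5 150. ]
```

```bash

python3 -m crank '{"travel":[[-0.13,0.05,-0.1],[-0.13,0.05,-0.1],[-0.13,0.05,-0.1],[-0.13,0.05,-0.1],[-0.13,0.05,-0.1]],"turn":[[0,0,0],[0,0,0],[0,0,0],[0,0,0],[0,0,0]],"gripper":[0.3,0.6,0.6,0.6,0.6]}' 70
python3 -m crank '{"travel":[[0.12,-0.04,0],[0.24,-0.08,0],[0.36,-0.12,0],[0.48,-0.17,0],[0.57,-0.2,0]],"turn":[[0,0,0],[0,0,0],[0,0,0],[0,0,0],[0,0,0]],"gripper":[0.6,0.6,0.6,0.6,0.6]}'
python3 -m crank '{"travel":[[0,0,-0.1],[0,0,-0.2],[0,0,-0.3],[0,0,-0.4],[0,0,-0.5]],"turn":[[0,0,0],[0,0,0],[0,0,0],[0,0,0],[0,0,0]],"gripper":[0.6,0.6,0.6,0.6,0.6]}'
python3 - <<'E'
from h import *
print(case(bot.observe()['position']))
snap('wrist','w7')
E
```

```text
clock: 11.6
position: [0.5942, -0.1549, 0.1597]
tool_rot: [3.141, 0.106, -0.335]
force: [-0.9, -4.8, 1.2]
grip_width: 0.0417
finger_force: 70.7
clock: 12.1
position: [0.5991, -0.1566, 0.1595]
tool_rot: [3.141, 0.108, -0.335]
force: [-6.6, -3.1, 1.0]
grip_width: 0.0419
finger_force: 70.8
clock: 12.6
position: [0.5995, -0.1568, 0.1549]
tool_rot: [3.141, 0.106, -0.335]
force: [-5.4, -3.5, 6.1]
grip_width: 0.0414
finger_force: 71.0
[ 44.2  -0.7 154.9]
```

```bash
cat > m.py <<'E'
from h import *
import sys
def match(f,ref='w6',box=(264,315,382,351),rx=12,ry=45):
    g=lambda n:cv2.GaussianBlur(cv2.cvtColor(load(n)['pixels'],cv2.COLOR_RGB2GRAY),(3,3),0)
    x0,y0,x1,y1=box;t=g(ref)[y0:y1,x0:x1];I=g(f)
    R=I[y0-ry:min(480,y1+ry),x0-rx:x1+rx];best=[]
    for s in np.arange(.9,1.11,.02):
        tt=cv2.resize(t,None,fx=s,fy=s,interpolation=cv2.INTER_AREA)
        if tt.shape[0]>R.shape[0] or tt.shape[1]>R.shape[1]: continue
        m=cv2.matchTemplate(R,tt,cv2.TM_CCOEFF_NORMED);_,v,_,l=cv2.minMaxLoc(m)
        best.append((v,s,l[0]+x0-rx+tt.shape[1]/2,l[1]+y0-ry+tt.shape[0]/2))
    return max(best)
if __name__=='__main__':
    for f in sys.argv[1:]:
        v,s,u,w=match(f);print(f,'score %.2f scale %.2f centre %.1f %.1f'%(v,s,u,w))
        for z in(.150,.155,.16,.165):print('  ',case(atz(f,(u,w),z)))
E
python3 m.py w6 w7
python3 - <<'E'
from h import *
# horizontal/vertical edge profile down the picture centre column and lug column, w6 vs w7
for f in('w6','w7'):
    g=cv2.cvtColor(load(f)['pixels'],cv2.COLOR_RGB2GRAY).astype(int)
    print(f,g[300:390,300:345].mean(1).round().astype(int).tolist())
    print(' row profile at bar',[g[r-3:r+4,255:395].mean(0).round().astype(int).tolist()[::2] for r in ((333,) if f=='w6' else (333,))])
E
```

```text
w6 score 1.00 scale 1.00 centre 323.0 333.0
   [ 21.5  -1.2 150. ]
   [ 25.2  -1.1 155. ]
   [ 29.  -1. 160.]
   [ 32.7  -1.  165. ]
w7 score 0.64 scale 0.98 centre 320.0 332.5
   [ 30.9  -0.4 150. ]
   [ 34.6  -0.4 155. ]
   [ 38.3  -0.3 160. ]
   [ 42.1  -0.3 165. ]
w6 [37, 37, 35, 57, 87, 95, 103, 102, 102, 101, 101, 100, 100, 100, 101, 98, 86, 85, 85, 82, 84, 86, 91, 99, 103, 103, 98, 83, 92, 97, 101, 103, 107, 111, 110, 103, 102, 100, 95, 93, 99, 99, 99, 99, 99, 99, 100, 103, 98, 68, 27, 24, 27, 33, 32, 32, 32, 33, 33, 34, 35, 36, 37, 38, 38, 38, 38, 37, 37, 37, 37, 37, 54, 88, 86, 91, 101, 100, 100, 100, 100, 100, 100, 99, 99, 99, 99, 99, 99, 99]
 row profile at bar [[37, 37, 37, 37, 37, 43, 101, 102, 102, 101, 101, 101, 96, 93, 106, 105, 105, 105, 105, 105, 105, 106, 105, 105, 105, 105, 105, 105, 105, 105, 105, 105, 105, 106, 105, 105, 105, 105, 105, 105, 106, 105, 105, 105, 105, 105, 105, 105, 105, 105, 105, 105, 105, 105, 83, 95, 102, 102, 102, 101, 101, 100, 55, 36, 38, 37, 37, 37, 38, 21]]
w7 [37, 37, 37, 37, 37, 37, 37, 37, 37, 37, 37, 37, 37, 37, 37, 37, 37, 37, 35, 52, 82, 91, 103, 102, 102, 97, 83, 91, 96, 100, 102, 106, 110, 109, 105, 102, 101, 96, 88, 86, 90, 98, 103, 102, 102, 102, 103, 103, 104, 104, 103, 102, 100, 99, 99, 99, 99, 99, 99, 99, 99, 99, 99, 99, 100, 93, 26, 24, 29, 33, 33, 32, 32, 32, 34, 35, 35, 36, 37, 38, 38, 38, 38, 39, 37, 37, 37, 36, 41, 89]
 row profile at bar [[20, 20, 20, 20, 20, 25, 104, 102, 102, 103, 102, 100, 78, 105, 105, 104, 104, 105, 105, 105, 105, 105, 105, 105, 105, 105, 105, 105, 105, 105, 105, 105, 105, 105, 105, 105, 105, 105, 105, 105, 104, 104, 105, 105, 105, 105, 104, 104, 105, 105, 105, 105, 105, 104, 91, 103, 102, 102, 107, 20, 19, 20, 20, 20, 21, 22, 28, 84, 90, 89]]
```

The grip holds now: bar about x 41, 15 mm above the top, outboard of the lip. Continuing down.

```bash

python3 -m crank '{"travel":[[0,0,-0.1],[0,0,-0.2],[0,0,-0.3],[0,0,-0.4],[0,0,-0.5]],"turn":[[0,0,0],[0,0,0],[0,0,0],[0,0,0],[0,0,0]],"gripper":[0.6,0.6,0.6,0.6,0.6]}'
python3 - <<'E'
from h import *
snap('wrist','w8')
g=cv2.cvtColor(load('w8')['pixels'],cv2.COLOR_RGB2GRAY).astype(int)
print(g[310:390,300:345].mean(1).round().astype(int).tolist())
E
```

```text
clock: 13.15
position: [0.5997, -0.1574, 0.1501]
tool_rot: [3.141, 0.106, -0.335]
force: [-4.4, -7.3, 6.6]
grip_width: 0.0419
finger_force: 71.4
[37, 37, 37, 37, 37, 37, 37, 37, 37, 37, 37, 37, 37, 37, 37, 36, 46, 72, 84, 87, 94, 98, 101, 103, 107, 111, 107, 104, 102, 98, 92, 83, 86, 85, 84, 81, 84, 85, 88, 94, 101, 102, 102, 102, 103, 103, 103, 104, 103, 103, 102, 100, 99, 101, 102, 102, 102, 102, 102, 102, 101, 100, 100, 99, 30, 24, 30, 32, 32, 32, 32, 32, 33, 35, 35, 36, 37, 39, 38, 38]
```

```bash

python3 -m crank '{"travel":[[0,0,-0.1],[0,0,-0.2],[0,0,-0.3],[0,0,-0.4],[0,0,-0.4]],"turn":[[0,0,0],[0,0,0],[0,0,0],[0,0,0],[0,0,0]],"gripper":[0.6,0.6,0.6,0.6,0.6]}'
python3 - <<'E'
from h import *
snap('wrist','w9')
g=cv2.cvtColor(load('w9')['pixels'],cv2.COLOR_RGB2GRAY).astype(int)
print(g[310:390,300:345].mean(1).round().astype(int).tolist());print(case(bot.observe()['position']))
E
```

```text
clock: 13.7
position: [0.5998, -0.1575, 0.1459]
tool_rot: [3.141, 0.105, -0.335]
force: [-2.7, -8.2, 3.7]
grip_width: 0.0421
finger_force: 70.2
[37, 37, 37, 37, 37, 37, 37, 37, 37, 37, 37, 37, 37, 37, 37, 37, 37, 37, 37, 37, 37, 37, 57, 88, 93, 97, 100, 102, 105, 110, 108, 104, 102, 99, 95, 93, 91, 85, 86, 86, 86, 85, 82, 84, 85, 87, 92, 99, 103, 102, 102, 102, 103, 103, 103, 104, 103, 103, 101, 99, 99, 99, 99, 100, 99, 100, 100, 100, 100, 100, 100, 81, 21, 32, 32, 32, 32, 32, 32, 34]
[ 44.7  -1.3 145.9]
```

```bash
python3 - <<'E'
from h import *
c,s=np.cos(yaw),np.sin(yaw)
W=lambda x,z,y=0:[.558+c*x/1e3-s*y/1e3,-.1415+s*x/1e3+c*y/1e3,z/1e3]
for f in('w6','w7','w9'):
    P=lambda x,z:round(float(proj(f,W(x,z))[0][1]),1)
    print(f,'lip top edge',P(33.3,163),'lip bot',P(33.3,159),'base far',P(39.5-4.3,149),'base near',P(11.3,149.5),'bar grid',{(x,z):P(x,z) for x in(37,39,41) for z in(153,155,157)})
    g=cv2.cvtColor(load(f)['pixels'],cv2.COLOR_RGB2GRAY).astype(float)
    r={'w6':333,'w7':332,'w9':339}[f]
    q=cv2.resize(g[r-2:r+3,250:400].mean(0)[None],None,fx=4,fy=1,interpolation=cv2.INTER_CUBIC)[0]
    d=np.abs(np.diff(cv2.GaussianBlur(q[None],(9,1),0)[0]));pk=[(round(250+i/4,1),round(d[i],1)) for i in range(2,len(d)-2) if d[i]==d[i-2:i+3].max() and d[i]>1.2];print(pk)
E
```

```text
w6 lip top edge 328.9 lip bot 323.2 base far 306.5 base near 350.1 bar grid {(37, 153): 308.1, (37, 155): 310.7, (37, 157): 313.3, (39, 153): 304.2, (39, 155): 306.7, (39, 157): 309.3, (41, 153): 300.3, (41, 155): 302.8, (41, 157): 305.3}
[(265.8, np.float64(12.5)), (279.5, np.float64(3.6)), (281.2, np.float64(4.1)), (362.8, np.float64(4.6)), (364.8, np.float64(2.9)), (379.0, np.float64(10.1)), (392.2, np.float64(2.4))]
w7 lip top edge 347.2 lip bot 340.9 base far 323.0 base near 366.6 bar grid {(37, 153): 325.0, (37, 155): 327.8, (37, 157): 330.7, (39, 153): 321.1, (39, 155): 323.9, (39, 157): 326.7, (41, 153): 317.2, (41, 155): 319.9, (41, 157): 322.7}
[(250.8, np.float64(2.8)), (265.8, np.float64(16.4)), (267.2, np.float64(1.7)), (278.5, np.float64(3.9)), (280.0, np.float64(5.5)), (361.8, np.float64(5.6)), (363.2, np.float64(3.3)), (370.2, np.float64(1.4)), (372.0, np.float64(12.2)), (387.8, np.float64(9.0))]
w9 lip top edge 363.3 lip bot 356.4 base far 336.7 base near 381.8 bar grid {(37, 153): 339.2, (37, 155): 342.4, (37, 157): 345.6, (39, 153): 335.2, (39, 155): 338.3, (39, 157): 341.5, (41, 153): 331.1, (41, 155): 334.2, (41, 157): 337.3}
[(264.2, np.float64(2.3)), (265.8, np.float64(20.0)), (267.2, np.float64(1.9)), (276.5, np.float64(4.0)), (278.2, np.float64(4.0)), (359.8, np.float64(3.6)), (362.0, np.float64(2.9)), (370.2, np.float64(1.7)), (372.0, np.float64(14.5)), (390.0, np.float64(9.7))]
```

```bash

python3 -m crank '{"travel":[[0,0,-0.05],[0,0,-0.1],[0,0,-0.1],[0,0,-0.1],[0,0,-0.1]],"turn":[[0,0,0],[0,0,0],[0,0,0],[0,0,0],[0,0,0]],"gripper":[0.6,0.6,0.6,0.6,0.6]}'
```

```text
clock: 14.25
position: [0.5995, -0.1574, 0.1449]
tool_rot: [3.141, 0.106, -0.335]
force: [-3.8, -7.0, 4.2]
grip_width: 0.0419
finger_force: 70.4
```

```bash

python3 -m crank '{"travel":[[0,0,-0.05],[0,0,-0.1],[0,0,-0.1],[0,0,-0.1],[0,0,-0.1]],"turn":[[0,0,0],[0,0,0],[0,0,0],[0,0,0],[0,0,0]],"gripper":[0.6,0.6,0.6,0.6,0.6]}'
python3 - <<'E'
from h import *
snap('wrist','w10')
g=cv2.cvtColor(load('w10')['pixels'],cv2.COLOR_RGB2GRAY).astype(int)
print(g[310:390,300:345].mean(1).round().astype(int).tolist());print(case(bot.observe()['position']))
E
```

```text
clock: 14.75
position: [0.5998, -0.1575, 0.1445]
tool_rot: [3.141, 0.105, -0.335]
force: [-5.1, -6.9, 11.2]
grip_width: 0.0419
finger_force: 73.4
[37, 37, 37, 37, 37, 37, 37, 37, 37, 37, 37, 37, 37, 37, 37, 37, 37, 37, 37, 37, 37, 36, 47, 77, 92, 96, 99, 101, 104, 109, 109, 106, 103, 100, 96, 94, 101, 97, 84, 85, 86, 85, 85, 86, 82, 84, 86, 88, 95, 102, 102, 102, 102, 102, 103, 103, 104, 104, 103, 102, 101, 99, 100, 101, 101, 101, 100, 101, 101, 101, 101, 100, 100, 71, 23, 32, 32, 32, 32, 32]
[ 44.7  -1.3 144.5]
```

```bash

python3 -m crank '{"travel":[[0,0,0.06],[-0.12,0.04,0.06],[-0.24,0.08,0.06],[-0.36,0.12,0.06],[-0.47,0.165,0.06]],"turn":[[0,0,0],[0,0,0],[0,0,0],[0,0,0],[0,0,0]],"gripper":[0.6,0.6,0.6,0.6,0.6]}'
python3 - <<'E'
from h import *
snap('wrist','w11')
g=cv2.cvtColor(load('w11')['pixels'],cv2.COLOR_RGB2GRAY).astype(int)
print(g[300:390,300:345].mean(1).round().astype(int).tolist());print(case(bot.observe()['position']))
E
```

```text
clock: 15.3
position: [0.5957, -0.156, 0.1449]
tool_rot: [3.141, 0.104, -0.335]
force: [-0.1, -9.5, 5.2]
grip_width: 0.0419
finger_force: 71.2
[37, 37, 37, 37, 37, 37, 37, 37, 37, 37, 37, 37, 37, 37, 37, 37, 37, 37, 37, 37, 37, 37, 37, 37, 37, 36, 56, 87, 91, 103, 103, 100, 90, 86, 94, 98, 101, 103, 107, 111, 107, 104, 102, 99, 92, 81, 84, 85, 87, 90, 98, 103, 102, 102, 102, 103, 103, 103, 104, 104, 103, 102, 100, 99, 99, 99, 99, 100, 101, 102, 101, 100, 100, 100, 99, 69, 23, 26, 33, 32, 32, 32, 32, 34, 34, 35, 36, 37, 37, 39]
[ 40.2  -1.3 144.9]
```

```bash

python3 -m crank '{"travel":[[-0.1,0.035,0],[-0.2,0.07,0],[-0.3,0.105,0],[-0.38,0.13,0],[-0.38,0.13,0]],"turn":[[0,0,0],[0,0,0],[0,0,0],[0,0,0],[0,0,0]],"gripper":[0.6,0.6,0.6,0.6,0.6]}'
python3 - <<'E'
from h import *
snap('wrist','w12')
g=cv2.cvtColor(load('w12')['pixels'],cv2.COLOR_RGB2GRAY).astype(int)
print(g[300:390,300:345].mean(1).round().astype(int).tolist());print(case(bot.observe()['position']))
print(g[300:390,284:292].mean(1).round().astype(int).tolist())
E
```

```text
clock: 15.85
position: [0.593, -0.1551, 0.1454]
tool_rot: [3.141, 0.101, -0.335]
force: [6.5, -11.9, 5.7]
grip_width: 0.042
finger_force: 71.1
[37, 37, 37, 37, 37, 37, 37, 37, 37, 37, 37, 37, 37, 37, 37, 37, 37, 37, 37, 37, 37, 37, 37, 36, 58, 88, 91, 103, 102, 102, 102, 97, 84, 90, 96, 99, 102, 105, 108, 111, 105, 103, 101, 92, 83, 85, 87, 90, 98, 103, 102, 102, 102, 103, 103, 103, 103, 103, 103, 102, 100, 99, 101, 102, 102, 102, 102, 102, 102, 102, 101, 100, 99, 70, 21, 29, 33, 32, 34, 35, 35, 36, 37, 39, 38, 38, 38, 38, 37, 37]
[ 37.5  -1.3 145.4]
[37, 38, 37, 38, 37, 38, 37, 37, 38, 37, 37, 37, 37, 37, 37, 37, 37, 37, 37, 37, 38, 36, 36, 39, 62, 89, 94, 102, 102, 102, 102, 96, 82, 92, 97, 100, 103, 106, 109, 109, 104, 103, 100, 95, 92, 98, 98, 97, 96, 96, 97, 97, 97, 97, 96, 95, 95, 97, 97, 97, 97, 98, 98, 98, 97, 97, 96, 97, 98, 98, 98, 99, 97, 48, 44, 48, 50, 50, 50, 52, 52, 52, 53, 54, 54, 55, 55, 55, 54, 54]
```

```bash
python3 - <<'E'
from h import *
for f,r in(('w7',332),('w9',339),('w10',339),('w11',339),('w12',338)):
    g=cv2.cvtColor(load(f)['pixels'],cv2.COLOR_RGB2GRAY).astype(float)
    def edges(r,a,b,th):
        q=cv2.resize(g[r-2:r+3,a:b].mean(0)[None],None,fx=8,fy=1,interpolation=cv2.INTER_CUBIC)[0]
        d=np.abs(np.diff(cv2.GaussianBlur(q[None],(17,1),0)[0]));return [round(a+i/8,1) for i in range(4,len(d)-4) if d[i]==d[i-4:i+5].max() and d[i]>th]
    print(f,edges(r,255,400,.8),'lip w',edges({'w7':350,'w9':361,'w10':363,'w11':354,'w12':352}[f],284,362,.5))
    d=np.diff(cv2.GaussianBlur(g[300:400,300:345].mean(1)[:,None],(1,3),0)[:,0]);
E
```

```text
w7 [265.9, 278.6, 280.0, 361.8, 363.1, 370.5, 372.1, 388.0] lip w [286.6, 288.0, 293.8, 295.2, 345.9, 348.0, 353.0, 355.2]
w9 [264.5, 265.9, 276.6, 278.2, 360.0, 362.1, 370.5, 372.1, 390.0] lip w [284.8, 286.0, 290.8, 292.2, 346.6, 348.0, 351.9, 354.0]
w10 [264.5, 265.9, 276.6, 278.5, 360.1, 362.1, 370.5, 372.1, 390.0] lip w [284.8, 286.6, 290.8, 292.2, 346.6, 348.0, 351.9, 354.1]
w11 [264.5, 265.9, 276.6, 278.5, 360.0, 362.1, 370.5, 372.1, 390.0] lip w [284.8, 286.6, 289.9, 292.1, 346.6, 348.9, 351.9, 354.1]
w12 [264.5, 265.9, 276.6, 278.6, 360.0, 362.1, 370.5, 372.1, 389.6] lip w [284.8, 286.4, 289.9, 292.2, 347.0, 349.0, 351.9, 354.0, 360.0]
```

The bar is at lip-underside level, pressing on the keeper plate and already drawing the lid about 1.8 mm. Let go and rise.

```bash

python3 -m crank '{"travel":[[0,0,0],[0,0,0],[0,0,0],[0,0,0.5],[0,0,2]],"turn":[[0,0,0],[0,0,0],[0,0,0],[0,0,0],[0,0,0]],"gripper":[0.25,0.25,0.25,0.25,0.25]}' 20
python3 -m crank '{"travel":[[0,0,3],[0,0,6],[0,0,9],[0,0,11],[0,0,11]],"turn":[[0,0,0],[-1,-2.8,0],[-2,-5.7,0],[-2,-5.7,0],[-2,-5.7,0]],"gripper":[0.25,0.25,0.25,0.25,0.25]}'
python3 - <<'E'
from h import *
o=bot.observe();print(case(o['position']),o['tool_rot'],o['force'])
snap('wrist','w13');snap('top','t13');snap('scene','s13')
g=cv2.cvtColor(load('w13')['pixels'],cv2.COLOR_RGB2GRAY).astype(int)
print('col',g[240:400,310:335].mean(1).round().astype(int).tolist())
c,s=np.cos(yaw),np.sin(yaw)
W=lambda x,z,y=0:[.558+c*x/1e3-s*y/1e3,-.1415+s*x/1e3+c*y/1e3,z/1e3]
for n,x,z in(('base far',36,149),('base near',12,149.5),('lip top edge',34.3,162.5),('lip bot edge',34.3,158.5),('lip back',28.5,162.5),('bar under',31,155),('bar over',31,166),('hinge far',-3.5,150),('lever tip 1.31',-30,218)):
    print(n,proj('w13',W(x,z))[0].round(1))
E
```

```text
clock: 16.4
position: [0.5909, -0.1532, 0.1641]
tool_rot: [-3.141, 0.108, -0.335]
force: [-0.2, -0.2, -0.3]
grip_width: 0.0644
finger_force: 0.0
clock: 16.9
position: [0.5925, -0.1536, 0.2789]
tool_rot: [-3.141, -0.006, -0.335]
force: [0.8, 0.5, -0.5]
grip_width: 0.064
finger_force: 0.0
[ 3.660e+01 -1.000e-01  2.789e+02] [-3.14069121 -0.00576983 -0.33501605] [ 0.76591213  0.46836842 -0.53888743]
col [94, 103, 103, 103, 104, 104, 103, 101, 100, 102, 102, 102, 103, 101, 99, 100, 102, 102, 102, 100, 99, 99, 102, 103, 100, 78, 31, 30, 25, 26, 27, 31, 32, 34, 36, 37, 37, 38, 38, 36, 50, 81, 99, 101, 101, 100, 100, 100, 100, 100, 100, 96, 88, 95, 100, 108, 111, 99, 96, 96, 96, 96, 97, 97, 97, 97, 97, 97, 97, 97, 97, 97, 97, 97, 93, 93, 94, 94, 93, 94, 96, 97, 97, 95, 90, 94, 95, 95, 95, 95, 95, 95, 95, 95, 95, 95, 95, 95, 95, 95, 95, 95, 95, 95, 95, 95, 95, 95, 95, 95, 95, 95, 95, 95, 95, 95, 95, 95, 95, 95, 95, 95, 95, 95, 95, 95, 95, 95, 95, 95, 96, 94, 84, 96, 100, 101, 94, 92, 101, 135, 133, 133, 134, 134, 134, 134, 134, 135, 135, 135, 134, 133, 134, 134, 134, 133, 133, 133, 134, 133]
base far [320.1 231.6]
base near [320.1 262.3]
lip top edge [320.2 239. ]
lip bot edge [320.2 237.4]
lip back [320.2 246.8]
bar under [320.1 240.4]
bar over [320.2 244.9]
hinge far [320.  281.4]
lever tip 1.31 [320.1 364.1]
```

```bash
python3 - <<'E'
from h import *
g=cv2.cvtColor(load('w13')['pixels'],cv2.COLOR_RGB2GRAY).astype(int)
for a,b in((290,296),(296,300),(312,330)):print(a,'col 220-270',g[220:270,a:b].mean(1).round().astype(int).tolist())
for r in(236,242):print(r,g[r,270:370].tolist())
c,s=np.cos(yaw),np.sin(yaw)
W=lambda x,z,y=0:[.558+c*x/1e3-s*y/1e3,-.1415+s*x/1e3+c*y/1e3,z/1e3]
for t in np.arange(.7,1.6,.1):
    print(round(t,2),'tip top',proj('w13',W(-14-62*np.cos(t)+3*np.sin(t),158+62*np.sin(t)+3*np.cos(t)))[0].round(1),'bottom',proj('w13',W(-14-62*np.cos(t)-2*np.sin(t),158+62*np.sin(t)-2*np.cos(t)))[0].round(1),
     'shoulder',proj('w13',W(-14-24*np.cos(t)+2*np.sin(t),158+24*np.sin(t)+2*np.cos(t)))[0].round(1))
E
```

```text
290 col 220-270 [38, 38, 38, 38, 38, 38, 38, 38, 38, 38, 38, 38, 35, 61, 97, 107, 106, 107, 106, 107, 107, 107, 108, 108, 108, 110, 104, 73, 36, 38, 38, 38, 38, 38, 38, 38, 38, 38, 38, 38, 38, 38, 38, 38, 38, 37, 35, 33, 26, 27]
296 col 220-270 [38, 39, 38, 38, 38, 38, 38, 38, 38, 38, 37, 38, 36, 50, 82, 98, 96, 94, 98, 101, 102, 103, 102, 102, 103, 104, 104, 100, 100, 101, 101, 101, 101, 101, 101, 101, 101, 101, 101, 101, 101, 101, 101, 101, 101, 101, 101, 102, 101, 101]
312 col 220-270 [38, 38, 38, 38, 38, 38, 38, 38, 38, 38, 38, 38, 37, 37, 67, 101, 101, 93, 92, 89, 94, 103, 103, 103, 104, 104, 103, 101, 100, 102, 102, 103, 103, 101, 99, 100, 102, 103, 102, 100, 99, 99, 102, 103, 99, 75, 31, 30, 24, 26]
236 [38, 38, 38, 37, 38, 38, 38, 38, 38, 37, 38, 37, 38, 39, 37, 38, 38, 39, 38, 34, 96, 108, 108, 109, 109, 109, 112, 102, 73, 96, 99, 99, 98, 100, 101, 101, 101, 102, 101, 101, 101, 101, 101, 102, 102, 101, 101, 101, 102, 102, 102, 102, 102, 101, 100, 100, 100, 99, 100, 100, 99, 104, 105, 105, 105, 104, 105, 105, 105, 105, 105, 105, 106, 79, 95, 112, 112, 111, 111, 109, 111, 107,
[... 454 characters left out ...]
 48, 36, 37, 39, 37, 38, 38, 37, 36, 63, 74, 76, 41, 37, 38, 37, 38, 36]
0.7 tip top [319.9 385.7] bottom [319.9 386.1] shoulder [320. 330.]
0.8 tip top [320.  384.3] bottom [319.9 385.5] shoulder [320.  328.9]
0.9 tip top [320.  381.9] bottom [320.  383.9] shoulder [320.  327.5]
1.0 tip top [320.  378.4] bottom [320.  381.2] shoulder [320.  325.8]
1.1 tip top [320.1 373.8] bottom [320.  377.5] shoulder [320.  323.8]
1.2 tip top [320.1 368.1] bottom [320.1 372.7] shoulder [320.  321.5]
1.3 tip top [320.1 361.4] bottom [320.1 366.8] shoulder [320.  318.9]
1.4 tip top [320.2 353.7] bottom [320.1 359.9] shoulder [320.  316.1]
1.5 tip top [320.2 345.2] bottom [320.2 352.1] shoulder [320.1 313. ]
```

The lug rows match "bar under lip", and only the lip shows over the bar, so it is hooked. The lever is at about 1.08 rad. Now I'll close the fingers and go to its upper face.

```bash

python3 -m crank '{"travel":[[-2.4,0.85,0],[-4.87,1.7,0],[-4.87,1.7,-2],[-4.87,1.7,-4],[-4.87,1.7,-4]],"turn":[[0,0,0],[0,0,0],[0,0,0],[0,0,0],[0,0,0]],"gripper":[1,1,1,1,1]}' 30
python3 -m crank '{"travel":[[0,0,-1],[0,0,-2],[0,0,-3],[0,0,-3.9],[0,0,-3.9]],"turn":[[0,0,0],[0,0,0],[0,0,0],[0,0,0],[0,0,0]],"gripper":[1,1,1,1,1]}'
python3 - <<'E'
from h import *
o=bot.observe();print(case(o['position']),o['tool_rot'],o['force'])
E
```

```text
clock: 17.55
position: [0.5413, -0.1362, 0.2319]
tool_rot: [3.141, 0.005, -0.335]
force: [-0.3, -0.3, -0.6]
grip_width: -0.0
finger_force: 0.0
clock: 18.05
position: [0.5422, -0.1364, 0.1941]
tool_rot: [3.141, 0.002, -0.335]
force: [0.9, -0.1, 0.3]
grip_width: 0.0002
finger_force: 0.0
[-16.6  -0.4 194.1] [ 3.14133970e+00  1.90019955e-03 -3.34856443e-01] [ 0.90860741 -0.11067558  0.33656638]
```

```bash

python3 -m crank '{"travel":[[-0.35,0.12,0],[-0.7,0.24,0],[-1.03,0.36,-0.2],[-1.34,0.47,-0.45],[-1.62,0.57,-0.75]],"turn":[[0,0,0],[0,0,0],[0,0,0],[0,0,0],[0,0,0]],"gripper":[1,1,1,1,1]}'
python3 - <<'E'
from h import *
o=bot.observe();print(case(o['position']),o['force'])
snap('wrist','w14')
g=cv2.cvtColor(load('w14')['pixels'],cv2.COLOR_RGB2GRAY).astype(int)
print(g[180:260,310:335].mean(1).round().astype(int).tolist())
E
```

```text
clock: 18.55
position: [0.5265, -0.1307, 0.188]
tool_rot: [-3.141, -0.001, -0.335]
force: [1.3, -0.4, 2.9]
grip_width: -0.0002
finger_force: 1.1
[-33.3  -0.2 188. ] [ 1.29451391 -0.36258992  2.89904699]
[103, 104, 104, 104, 104, 104, 103, 102, 101, 100, 100, 102, 104, 105, 105, 104, 97, 68, 33, 35, 34, 33, 31, 27, 26, 26, 26, 28, 33, 34, 36, 37, 37, 37, 37, 38, 38, 38, 38, 37, 43, 70, 96, 103, 102, 102, 102, 102, 102, 102, 102, 102, 102, 102, 102, 100, 92, 92, 97, 101, 103, 108, 113, 111, 106, 101, 101, 101, 101, 101, 101, 101, 101, 101, 101, 101, 101, 101, 101, 101]
```

```bash

python3 -m crank '{"travel":[[-0.25,0.09,-0.32],[-0.48,0.17,-0.67],[-0.67,0.23,-1.04],[-0.75,0.26,-1.23],[-0.75,0.26,-1.23]],"turn":[[0,0,0],[0,0,0],[0,0,0],[0,0,0],[0,0,0]],"gripper":[1,1,1,1,1]}'
python3 - <<'E'
from h import *
o=bot.observe();print(case(o['position']),o['force'])
snap('wrist','w15')
c,s=np.cos(yaw),np.sin(yaw)
W=lambda x,z,y=0:[.558+c*x/1e3-s*y/1e3,-.1415+s*x/1e3+c*y/1e3,z/1e3]
for f in('w13','w14','w15'):
    g=cv2.cvtColor(load(f)['pixels'],cv2.COLOR_RGB2GRAY).astype(int)
    print(f,proj(f,W(12,149.5))[0].round(1),proj(f,W(36,149.5))[0].round(1),proj(f,W(-4,149.5))[0].round(1),'150:',g[100:260,310:335].mean(1).round().astype(int).tolist() if f=='w15' else '')
E
```

```text
clock: 19.1
position: [0.5188, -0.1282, 0.1752]
tool_rot: [3.141, 0.001, -0.335]
force: [-0.3, -0.1, -0.6]
grip_width: -0.0
finger_force: 0.0
[-41.4  -0.4 175.2] [-0.25173897 -0.05660122 -0.55612813]
w13 [320.1 262.3] [320.1 231.8] [320.  281.8] 150: 
w14 [320.4 190. ] [320.6 137.9] [320.3 222.5] 150: 
w15 [320.3 176.4] [320.5 118.8] [320.2 212. ] 150: [71, 71, 71, 71, 71, 71, 71, 71, 71, 71, 71, 71, 71, 71, 71, 71, 71, 71, 71, 71, 71, 71, 71, 71, 71, 71, 71, 71, 65, 81, 124, 156, 178, 187, 186, 186, 187, 188, 186, 176, 166, 156, 146, 136, 130, 122, 109, 103, 103, 103, 104, 104, 104, 104, 104, 105, 104, 103, 102, 102, 103, 104, 104, 103, 103, 102, 103, 104, 105, 105, 105, 105, 105, 105, 104, 103, 102, 101, 101, 102, 103, 105, 105, 105, 104, 100, 78, 33, 35, 34, 34, 33, 30, 27, 26, 27, 31, 34, 35, 37, 37, 37, 37, 38, 39, 38, 39, 39, 38, 36, 55, 89, 103, 103, 102, 102, 102, 102, 102, 102, 102, 102, 102, 102, 102, 103, 99, 90, 97, 101, 103, 105, 109, 112, 111, 106, 103, 102, 106, 111, 111, 111, 111, 111, 111, 111, 111, 111, 111, 111, 111, 111, 111, 112, 112, 112, 112, 112, 112, 112]
```

The lid is drawn nearly shut (keeper moved about 4.5 mm toward -x), lever near 0.38. Now gentle steps down, watching the force.

```bash

python3 -m crank '{"travel":[[-0.02,0.01,-0.1],[-0.05,0.02,-0.2],[-0.08,0.03,-0.3],[-0.1,0.04,-0.4],[-0.12,0.04,-0.5]],"turn":[[0,0,0],[0,0,0],[0,0,0],[0,0,0],[0,0,0]],"gripper":[1,1,1,1,1]}'
```

```text
clock: 19.65
position: [0.5179, -0.1278, 0.1705]
tool_rot: [-3.142, 0.0, -0.335]
force: [0.4, 0.1, 1.0]
grip_width: 0.0001
finger_force: 0.5
```

```bash

python3 -m crank '{"travel":[[-0.02,0.01,-0.08],[-0.04,0.01,-0.16],[-0.06,0.02,-0.24],[-0.07,0.02,-0.32],[-0.08,0.03,-0.4]],"turn":[[0,0,0],[0,0,0],[0,0,0],[0,0,0],[0,0,0]],"gripper":[1,1,1,1,1]}'
```

```text
clock: 20.15
position: [0.5171, -0.1276, 0.1665]
tool_rot: [-3.142, -0.0, -0.335]
force: [0.4, 0.0, 0.7]
grip_width: 0.0
finger_force: 0.3
```

```bash

python3 -m crank '{"travel":[[0,0,-0.06],[-0.02,0.01,-0.12],[-0.03,0.01,-0.18],[-0.04,0.01,-0.24],[-0.04,0.01,-0.3]],"turn":[[0,0,0],[0,0,0],[0,0,0],[0,0,0],[0,0,0]],"gripper":[1,1,1,1,1]}'
```

```text
clock: 20.65
position: [0.5167, -0.1274, 0.1636]
tool_rot: [-3.142, -0.0, -0.335]
force: [-0.5, 0.9, 0.2]
grip_width: -0.0001
finger_force: 0.2
```

```bash

python3 -m crank '{"travel":[[0,0,-0.03],[0,0,-0.06],[0,0,-0.09],[0,0,-0.12],[0,0,-0.15]],"turn":[[0,0,0],[0,0,0],[0,0,0],[0,0,0],[0,0,0]],"gripper":[1,1,1,1,1]}'
```

```text
clock: 21.15
position: [0.5167, -0.1274, 0.1621]
tool_rot: [-3.142, -0.0, -0.335]
force: [0.0, -0.3, 0.9]
grip_width: -0.0001
finger_force: 0.2
```

```bash

python3 -m crank '{"travel":[[0,0,-0.02],[0,0,-0.04],[0,0,-0.06],[0,0,-0.08],[0,0,-0.08]],"turn":[[0,0,0],[0,0,0],[0,0,0],[0,0,0],[0,0,0]],"gripper":[1,1,1,1,1]}'
```

```text
clock: 21.65
position: [0.5167, -0.1274, 0.1613]
tool_rot: [-3.142, -0.0, -0.335]
force: [-0.4, 0.2, -1.0]
grip_width: 0.0002
finger_force: 0.0
```

```bash

python3 -m crank '{"travel":[[0,0,-0.02],[0,0,-0.04],[0,0,-0.05],[0,0,-0.05],[0,0,-0.05]],"turn":[[0,0,0],[0,0,0],[0,0,0],[0,0,0],[0,0,0]],"gripper":[1,1,1,1,1]}'
```

```text
clock: 22.15
position: [0.5167, -0.1274, 0.1608]
tool_rot: [3.142, -0.0, -0.335]
force: [0.2, 0.3, 0.3]
grip_width: -0.0
finger_force: 0.0
```

```bash

python3 -m crank '{"travel":[[0,0,-0.01],[0,0,-0.02],[0,0,-0.03],[0,0,-0.04],[0,0,-0.05]],"turn":[[0,0,0],[0,0,0],[0,0,0],[0,0,0],[0,0,0]],"gripper":[1,1,1,1,1]}'
```

```text
clock: 22.65
position: [0.5167, -0.1274, 0.1603]
tool_rot: [-3.142, 0.0, -0.335]
force: [0.5, 0.2, 1.0]
grip_width: -0.0001
finger_force: 0.1
```

```bash

python3 -m crank '{"travel":[[0,0,-0.01],[0,0,-0.02],[0,0,-0.03],[0,0,-0.04],[0,0,-0.05]],"turn":[[0,0,0],[0,0,0],[0,0,0],[0,0,0],[0,0,0]],"gripper":[1,1,1,1,1]}'
```

```text
clock: 23.15
position: [0.5167, -0.1274, 0.1598]
tool_rot: [3.142, 0.0, -0.335]
force: [-0.3, -0.0, -0.6]
grip_width: 0.0
finger_force: 0.1
```

```bash

python3 -m crank '{"travel":[[0,0,-0.01],[0,0,-0.02],[0,0,-0.03],[0,0,-0.04],[0,0,-0.04]],"turn":[[0,0,0],[0,0,0],[0,0,0],[0,0,0],[0,0,0]],"gripper":[1,1,1,1,1]}'
```

```text
clock: 23.65
position: [0.5167, -0.1274, 0.1594]
tool_rot: [-3.142, 0.0, -0.335]
force: [-0.2, -0.8, 0.4]
grip_width: 0.0001
finger_force: 0.0
```

```bash

python3 -m crank '{"travel":[[0,0,-0.01],[0,0,-0.02],[0,0,-0.03],[0,0,-0.04],[0,0,-0.05]],"turn":[[0,0,0],[0,0,0],[0,0,0],[0,0,0],[0,0,0]],"gripper":[1,1,1,1,1]}'
```

```text
clock: 24.15
position: [0.5167, -0.1274, 0.1589]
tool_rot: [-3.142, 0.0, -0.335]
force: [0.2, -0.6, 0.1]
grip_width: -0.0
finger_force: 0.3
```

```bash

python3 -m crank '{"travel":[[0,0,-0.01],[0,0,-0.02],[0,0,-0.03],[0,0,-0.04],[0,0,-0.05]],"turn":[[0,0,0],[0,0,0],[0,0,0],[0,0,0],[0,0,0]],"gripper":[1,1,1,1,1]}'
python3 - <<'E'
from h import *
snap('wrist','w16')
g=cv2.cvtColor(load('w16')['pixels'],cv2.COLOR_RGB2GRAY).astype(int)
c,s=np.cos(yaw),np.sin(yaw)
W=lambda x,z,y=0:[.558+c*x/1e3-s*y/1e3,-.1415+s*x/1e3+c*y/1e3,z/1e3]
print([(n,proj('w16',W(x,z))[0][1].round(1)) for n,x,z in(('near ajar',12,149.5),('near shut',7.6,149.5),('hinge',-4,149.5))])
print(g[100:260,310:335].mean(1).round().astype(int).tolist());print(case(bot.observe()['position']))
E
```

```text
clock: 24.65
position: [0.5167, -0.1274, 0.1587]
tool_rot: [-3.142, -0.0, -0.335]
force: [-3.0, 0.4, 9.3]
grip_width: -0.0
finger_force: 4.5
[('near ajar', np.float64(176.5)), ('near shut', np.float64(187.6)), ('hinge', np.float64(215.8))]
[70, 71, 70, 70, 70, 70, 71, 70, 70, 71, 70, 70, 71, 71, 70, 70, 71, 70, 71, 70, 71, 65, 59, 123, 164, 180, 187, 187, 187, 188, 188, 188, 188, 189, 189, 188, 188, 186, 183, 200, 213, 200, 186, 170, 165, 155, 140, 126, 114, 106, 106, 105, 105, 104, 103, 102, 103, 105, 106, 105, 104, 104, 103, 103, 104, 104, 105, 106, 106, 106, 106, 105, 105, 104, 103, 103, 102, 102, 102, 104, 105, 105, 106, 105, 105, 99, 72, 34, 35, 35, 35, 34, 32, 29, 26, 26, 26, 27, 31, 33, 35, 37, 38, 38, 37, 38, 38, 39, 39, 39, 39, 38, 38, 42, 67, 95, 104, 103, 103, 103, 103, 103, 103, 103, 103, 103, 103, 103, 103, 103, 103, 101, 92, 90, 98, 102, 105, 107, 110, 113, 112, 108, 104, 102, 100, 97, 96, 101, 104, 104, 103, 103, 104, 104, 103, 103, 103, 104, 103, 104]
[-43.6  -0.3 158.7]
```

There is a firm stop at 9 N and the keeper row matches "shut". Retreat and check.

```bash

python3 -m crank '{"travel":[[0,0,0.3],[0,0,2],[0,0,5],[0,0,9],[0,0,12]],"turn":[[0,0,0],[0,0,0],[0,0,0],[0,0,0],[0,0,0]],"gripper":[1,1,1,1,1]}'
python3 - <<'E'
from h import *
snap('wrist','w17')
f='w17'
g=cv2.cvtColor(load(f)['pixels'],cv2.COLOR_RGB2GRAY).astype(int)
c,s=np.cos(yaw),np.sin(yaw)
W=lambda x,z,y=0:[.558+c*x/1e3-s*y/1e3,-.1415+s*x/1e3+c*y/1e3,z/1e3]
print([(n,proj(f,W(x,z))[0][1].round(1)) for n,x,z in(('near ajar',12,149.5),('near shut',7.6,149.5),('hinge',-4,149.5),('case back edge',-80,148))])
for t in(0,.05,.1,.2,.3):print(t,'tip top',proj(f,W(-14-62*np.cos(t)+5*np.sin(t),158+62*np.sin(t)+5*np.cos(t)))[0].round(1),'shoulder',proj(f,W(-14-24*np.cos(t)+2*np.sin(t),158+24*np.sin(t)+2*np.cos(t)))[0].round(1))
print(g[150:420,310:330].mean(1).round().astype(int).tolist());print(case(bot.observe()['position']),bot.observe()['force'])
E
```

```text
clock: 25.2
position: [0.5169, -0.1275, 0.2806]
tool_rot: [-3.141, -0.001, -0.335]
force: [0.4, -0.8, -0.0]
grip_width: -0.0002
finger_force: 0.0
[('near ajar', np.float64(153.3)), ('near shut', np.float64(159.7)), ('hinge', np.float64(176.3)), ('case back edge', np.float64(274.5))]
0 tip top [319.6 277.2] shoulder [319.7 226.2]
0.05 tip top [319.6 278.4] shoulder [319.8 226.5]
0.1 tip top [319.6 279.5] shoulder [319.8 226.7]
0.2 tip top [319.7 281. ] shoulder [319.8 226.8]
0.3 tip top [319.7 281.6] shoulder [319.8 226.5]
[108, 104, 102, 101, 101, 103, 105, 106, 100, 74, 33, 35, 33, 30, 27, 25, 28, 32, 35, 37, 37, 38, 38, 39, 37, 54, 89, 104, 102, 102, 102, 102, 102, 103, 99, 94, 100, 105, 110, 111, 102, 98, 96, 99, 103, 102, 102, 102, 103, 102, 103, 103, 102, 103, 103, 103, 103, 102, 103, 103, 102, 102, 102, 102, 102, 102, 102, 102, 102, 102, 102, 102, 101, 98, 99, 100, 100, 100, 100, 100, 100, 100, 100, 100, 100, 100, 100, 100, 100, 100, 100, 100, 100, 100, 100, 100, 100, 100, 100, 100, 100, 100, 100, 100, 100, 100, 100, 100, 100, 100, 100, 100, 100, 99, 100, 100, 100, 100, 97, 88, 89, 104, 103, 105, 123, 134, 133, 132, 132, 132, 132, 133, 133, 134, 134, 133, 132, 133, 133, 133, 132, 132, 133, 136, 132, 106, 57, 62, 63, 62, 61, 61, 61, 61, 61, 61, 61, 61, 61, 61, 60, 59, 59, 59, 59, 59, 59, 59, 59, 59, 58, 57, 57, 58, 58, 58, 57, 57, 57, 57, 58, 57, 56, 56, 56, 56, 56, 56, 56, 56, 57, 62, 70, 70, 70, 68, 63, 56, 51, 48, 45, 44, 42, 26, 27, 28, 28, 27, 27, 27, 27, 27, 27, 26, 27, 27, 27, 27, 26, 27, 26, 27, 26, 27, 27, 27, 27, 27, 27, 27, 27, 27, 27, 27, 27, 27, 27, 28, 28, 28, 28, 28, 27, 29, 30, 30, 30, 29, 29, 26, 71, 82, 80, 82, 83, 83, 82, 86, 89, 93, 93, 93, 93, 94, 93, 91, 91, 92, 92, 92]
[-4.190e+01 -1.000e-01  2.847e+02] [0.64202296 0.03445936 6.45388209]
```

The shoulder and tip rows carry the same bias, so the lever is flat. The seam is shut. Settle and hand in.

```bash

python3 -m crank '{"travel":[[0,0,1],[0,0,1],[0,0,1],[0,0,1],[0,0,1]],"turn":[[0,0,0],[0,0,0],[0,0,0],[0,0,0],[0,0,0]],"gripper":[1,1,1,1,1]}'
python3 -c "
from workcell import bot
print(bot.job_done())"
```

```text
clock: 25.75
position: [0.5164, -0.1274, 0.2876]
tool_rot: [3.141, 0.001, -0.335]
force: [0.1, 0.6, 0.3]
grip_width: 0.0004
finger_force: 0.0
the job is handed in; nothing more can be done
None
```

I handed the job in at about 26 s: the last wrist picture measures the loop hooked under the keeper's lip, the lever flat on its stop (about 9 N measured at the stop) and the lid shut, but the hand-in gave no verdict, and I did not re-check the mouse, bottle and slide box, which the arm did not go near.

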